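# Gauge two engine bolts by length and sort them into their bins

### The job

Sort the two upright bolts by length, one after the other in either order: lay the bolt in the sloping gauge with its head down against the stop plate, let go of it, and see whether its tip ends at the green or the yellow band. Then take it again across the shank, lay it flat in the bin of that colour and let go, before you gauge the other bolt. Do not drop the bolts or knock them over, and leave the two small bottles and the vacuum capsule behind the work where they stand.

Things in the scene. Friction and masses are not known exactly. Their poses are not given: they have to be found in the camera images.
- bolt_p: One of the two steel flange-head bolts: round shank 18 mm diameter, dark thread over its last 60 mm, round flange 36 mm diameter lying 14 to 19 mm from the head's end face, then a hex head 28 mm across flats, 14 mm high. About 0.15 kg. Origin: centre of the head's end face; z runs from head to tip.
- bolt_p_mid (a point): Centre of this bolt, half-way along its axis; z runs from head to tip. The overall length, head face to tip, is 120 mm or 150 mm, one bolt of each: it is the distance between this bolt's head and tip points. At the start it stands upright on its head.
- bolt_p_tip (a point): Centre of the threaded tip's end face of this bolt, on its axis.
- bolt_p_head (a point): Centre of the end face of this bolt's hex head, on its axis.
- bolt_q: One of the two steel flange-head bolts: round shank 18 mm diameter, dark thread over its last 60 mm, round flange 36 mm diameter lying 14 to 19 mm from the head's end face, then a hex head 28 mm across flats, 14 mm high. About 0.15 kg. Origin: centre of the head's end face; z runs from head to tip.
- bolt_q_mid (a point): Centre of this bolt, half-way along its axis; z runs from head to tip. The overall length, head face to tip, is 120 mm or 150 mm, one bolt of each: it is the distance between this bolt's head and tip points. At the start it stands upright on its head.
- bolt_q_tip (a point): Centre of the threaded tip's end face of this bolt, on its axis.
- bolt_q_head (a point): Centre of the end face of this bolt's hex head, on its axis.
- gauge_stop (a point): Centre of the fixed gauge's stop face (steel plate 46 mm wide), about 53 mm above the worktop: the centre of a bolt's head face comes to lie here. Its x axis runs down the slope, 50 degrees below level to the left and towards the robot, and is the axis of a bolt lying in the gauge; y is level, across the gauge; z is the outward normal of the slope. The plate reaches 18 mm out from the axis along z.
- gauge: The fixed gauge: a blue V trough on a dark steel base, 150 x 80 x 12 mm; origin under the base's centre, z up. The V lies 27 to 78 mm up the slope from the stop, 37 mm wide outside, edges level with the bolt's axis. The flange does not slide through the V: lower it between V and stop. From 78 mm up the slope the bolt is free on both sides and can be grasped.
- gauge_mark (a point): Black line across the gauge's strip, put on the bolt's axis: 135 mm up the slope from the stop; axes as for the stop. The strip, 24 mm wide, runs 26 mm beneath the bolt's axis and ends 162 mm from the stop. It is green from 100 to 135 mm (tips of short bolts end here) and yellow from 135 to 161 mm (tips of long bolts).
- bin_green_floor (a point): Centre of the inner floor of the green bin: a fixed, low open plastic bin, outside 200 mm along its x by 100 mm along its y by 35 mm high, walls and floor 4 mm thick, inside 192 x 92 x 31 mm deep; white label on its end at -x, which faces the robot. For the bolts whose tip reaches the green band of the gauge (120 mm long). z is up.
- bin_yellow_floor (a point): Centre of the inner floor of the yellow bin: a fixed, low open plastic bin, outside 200 mm along its x by 100 mm along its y by 35 mm high, walls and floor 4 mm thick, inside 192 x 92 x 31 mm deep; white label on its end at -x, which faces the robot. For the bolts whose tip reaches the yellow band of the gauge (150 mm long). z is up.
- dropper: Bystander: teal dropper bottle with a white dropper cap, 34 mm wide, 91 mm high; stands loose behind the work. Origin at the centre of its underside.
- capsule: Bystander: beige vacuum capsule with a stem, 61 mm wide, 49 mm high; stands loose behind the work. Origin at the centre of its underside.
- bottle: Bystander: teal bottle with a green cap, 34 mm wide, 82 mm high; stands loose behind the work. Origin at the centre of its underside.
Mind the look-alikes: they are no part of the job. Leave any blue or pink look-alike of the bolt_q alone.

How it is judged:
On the way, in this order (a step that is already met when the one before it is completed fails the run):
1. one bolt lies in the gauge, head against the stop, let go (((distance between bolt_p_head and gauge_stop below 0.01 m and angle between the z axis of bolt_p_mid and the x axis of gauge_stop, either way round below 0.14 rad and linear speed of bolt_p below 0.03 m/s and contact force between the fingers and bolt_p below 0.1 N) or (distance between bolt_q_head and gauge_stop below 0.01 m and angle between the z axis of bolt_q_mid and the x axis of gauge_stop, either way round below 0.14 rad and linear speed of bolt_q below 0.03 m/s and contact force between the fingers and bolt_q below 0.1 N))), for 0.2 s.
2. one bolt lies flat in the bin of its colour, let go (((x of bolt_p_mid in the frame of bin_yellow_floor between -0.08 and 0.08 m and y of bolt_p_mid in the frame of bin_yellow_floor between -0.045 and 0.045 m and z of bolt_p_mid in the frame of bin_yellow_floor between 0 and 0.03 m and angle between bolt_p_mid's own z axis and vertical between 1.35 and 1.8 rad and linear speed of bolt_p below 0.03 m/s and contact force between the fingers and bolt_p below 0.1 N) or (x of bolt_q_mid in the frame of bin_green_floor between -0.08 and 0.08 m and y of bolt_q_mid in the frame of bin_green_floor between -0.045 and 0.045 m and z of bolt_q_mid in the frame of bin_green_floor between 0 and 0.03 m and angle between bolt_q_mid's own z axis and vertical between 1.35 and 1.8 rad and linear speed of bolt_q below 0.03 m/s and contact force between the fingers and bolt_q below 0.1 N))), for 0.2 s.
3. the other bolt lies in the gauge, head against the stop, let go, while the first stays in its bin (((distance between bolt_p_head and gauge_stop below 0.01 m and angle between the z axis of bolt_p_mid and the x axis of gauge_stop, either way round below 0.14 rad and linear speed of each of bolt_p, bolt_q below 0.03 m/s and contact force between the fingers and bolt_p below 0.1 N and x of bolt_q_mid in the frame of bin_green_floor between -0.08 and 0.08 m and y of bolt_q_mid in the frame of bin_green_floor between -0.045 and 0.045 m and z of bolt_q_mid in the frame of bin_green_floor between 0 and 0.03 m and angle between bolt_q_mid's own z axis and vertical between 1.35 and 1.8 rad and contact force between the fingers and bolt_q below 0.1 N) or (distance between bolt_q_head and gauge_stop below 0.01 m and angle between the z axis of bolt_q_mid and the x axis of gauge_stop, either way round below 0.14 rad and linear speed of each of bolt_q, bolt_p below 0.03 m/s and contact force between the fingers and bolt_q below 0.1 N and x of bolt_p_mid in the frame of bin_yellow_floor between -0.08 and 0.08 m and y of bolt_p_mid in the frame of bin_yellow_floor between -0.045 and 0.045 m and z of bolt_p_mid in the frame of bin_yellow_floor between 0 and 0.03 m and angle between bolt_p_mid's own z axis and vertical between 1.35 and 1.8 rad and contact force between the fingers and bolt_p below 0.1 N))), for 0.2 s.
At the end, for the whole second after the job is handed in: The 150 mm bolt (bolt_p) lies in the yellow bin, the 120 mm bolt (bolt_q) in the green: centres within 80 mm along and 45 mm across of the bin's middle, under 30 mm above its floor, axes within 12 degrees of level, at rest, let go (x of bolt_p_mid in the frame of bin_yellow_floor between -0.08 and 0.08 m and y of bolt_p_mid in the frame of bin_yellow_floor between -0.045 and 0.045 m and z of bolt_p_mid in the frame of bin_yellow_floor between 0 and 0.03 m and angle between bolt_p_mid's own z axis and vertical between 1.35 and 1.8 rad and linear speed of each of bolt_p, bolt_q below 0.03 m/s and contact force between the fingers and bolt_p below 0.1 N and x of bolt_q_mid in the frame of bin_green_floor between -0.08 and 0.08 m and y of bolt_q_mid in the frame of bin_green_floor between -0.045 and 0.045 m and z of bolt_q_mid in the frame of bin_green_floor between 0 and 0.03 m and angle between bolt_q_mid's own z axis and vertical between 1.35 and 1.8 rad and contact force between the fingers and bolt_q below 0.1 N); the robot touches nothing.
It fails at once if the white-capped dropper bottle is pushed more than 30 mm or tipped over (distance of dropper from where it was at the start of the episode above 0.03 m or angle between dropper's own z axis and vertical above 0.5 rad).
It fails at once if the vacuum capsule is pushed more than 30 mm or tipped over (distance of capsule from where it was at the start of the episode above 0.03 m or angle between capsule's own z axis and vertical above 0.5 rad).
It fails at once if the green-capped bottle is pushed more than 30 mm or tipped over (distance of bottle from where it was at the start of the episode above 0.03 m or angle between bottle's own z axis and vertical above 0.5 rad).
It fails at once if a bolt is dropped or knocked over (moves faster than 0.9 m/s while not held) (linear speed of bolt_p above 0.9 m/s and contact force between the fingers and bolt_p below 0.01 N).
It fails at once if a bolt is dropped or knocked over (moves faster than 0.9 m/s while not held) (linear speed of bolt_q above 0.9 m/s and contact force between the fingers and bolt_q below 0.01 N).
It also fails if it takes over 72 s, if anything falls off the work surface, if the arm or the gripper's body presses on something with over 40 N, if the wrist force passes 120 N, or if a joint passes its speed limit or range.

### The arm

A 7-joint arm with a two-finger parallel gripper is mounted at the origin on a cart in front of the work surface, level with it; the furniture and walls round the work are solid. World frame = base frame: x ahead of the robot, y to its left, z up, the work surface at z = 0. Lengths are in m, angles in rad, forces in N, time in s.
With the tool pointing down it reaches from about 0.425 to 1.025 m from the base axis. Payload 3.6 kg.
Tool frame: the origin (TCP) lies between the finger pads; the fingertips stand 17 mm ahead of it and the grasp point (between the pads) lies 2 mm behind it; z points along the fingers, y is the line along which they close (so a half turn about z gives the same grasp; the last joint's range is limited). The gripper opens to 85 mm and grips with 20 to 120 N. Pads are 22 mm wide; open, the fingers measure 114 mm over their backs; the gripper's body (76 mm by 85 mm) begins 54 mm behind the grasp point. The pads swing forward as they close: fully open they stand 13 mm farther back than shut.
Start: joints at [-1.341, 0.591, 0.048, 1.609, -0.033, 0.943, -0.034], TCP at [0.231, 0.687, 0.248] pointing down, gripper open.
Joint ranges: [-2.69, 2.69], [-0.47, 2.24], [-1.27, 1.36], [0.19, 2.51], [-1.53, 4.68], [0.08, 2.07], [-3.09, 3.09]. Speed limits (rad/s): [2.57, 2.57, 3.14, 3.14, 3.14, 3.14, 3.14].

### API

Orientations are given as a unit quaternion [x, y, z, w].
In Python, from station import * gives the robot as it stands. The module is installed in compiled form; this text tells all that it offers. Calls block until the motion is done:
- move_pose(position, orientation): joint-space move of the TCP to a pose.
- move_linear(position, vel=0.15, rot=None): straight line of the TCP; rot=None keeps the orientation; vel is the mean speed in m/s.
- movej(angles): joint-space move.
- gripper_to(opening, newtons=None): opening from 0.0 (shut) to 1.0 (fully open); newtons is the grip in N (None keeps the last); returns when the fingers have stopped.
- wait(seconds).
- solve_ik(position, orientation): joint angles nearest the present ones, or None.
- get_image(name): name is "scene" or "top" or "wrist"; returns a dict with "image" (420x560x3 uint8, red, green, blue), "range_z" (420x560 float32, m along the optical axis (not along the pixel's ray), 0 where there is no reading), "mtx" (3x3 intrinsics, pixels), "world_to_cam" (4x4, takes a point from world to camera coordinates). Camera axes: x right, y down, z forward; pixel columns grow to the right and rows downward; lengths in m; the calibration is good to about 2 mm. A picture is of the moment at which its call begins.
A pose or a line that the arm cannot do raises IKError and nothing moves.
- finish_job(): hands the job in; it is judged then, once.
Readings, each from a call of its own:
- get_time(): time.
- get_joints(): joint angles.
- get_qd(): joint speeds.
- get_joint_torque(): joint torques, N m.
- get_tcp_pos(): TCP position.
- get_tcp_rot(): TCP orientation.
- get_force(): force on the tool from outside, world axes, zero at the start.
- get_wrist_torque(): the same for the moment, N m.
- get_grip_width(): opening from 0.0 (shut) to 1.0 (fully open).
- get_grip_force(): force on a finger pad.
Only numpy, scipy, OpenCV 4.12 (cv2) and the standard library are available. Lean on these libraries where they do the work, as an engineer would, in place of code of your own. Each camera call takes 0.05 s, during which the arm holds its last target. There are 200 camera calls.

## Working session

There is one attempt and no reset: what is moved stays moved. The work goes in short steps, each a Python script; the robot and the scene stay as the last script left them, time stands still between calls to the robot, and variables do not carry over. Pictures are saved under pics/ and viewed, at most 10 in all, crops included, and the job is handed in when it is done.

```bash
mkdir -p pics; python3 - <<'E'
from station import *
import numpy as np,cv2
for n in("scene","top"):
    d=get_image(n); cv2.imwrite(f"pics/{n}0.png",d["image"][:,:,::-1]); np.savez(f"{n}0.npz",**d)
    C=np.linalg.inv(d["world_to_cam"]); print(n,d["mtx"].round(1).tolist(),C.round(3).tolist())
E
```

```text
scene [[499.0, 0.0, 286.0], [0.0, 499.0, 217.2], [0.0, 0.0, 1.0]] [[0.746, -0.46, 0.482, -0.023], [-0.666, -0.509, 0.545, -0.653], [-0.006, -0.727, -0.686, 0.934], [0.0, 0.0, 0.0, 1.0]]
top [[539.3, 0.0, 285.9], [0.0, 539.3, 206.7], [0.0, 0.0, 1.0]] [[-0.007, -0.997, 0.073, 0.447], [-1.0, 0.007, 0.003, 0.003], [-0.004, -0.073, -0.997, 1.363], [0.0, 0.0, 0.0, 1.0]]
```

View pics/scene0.png

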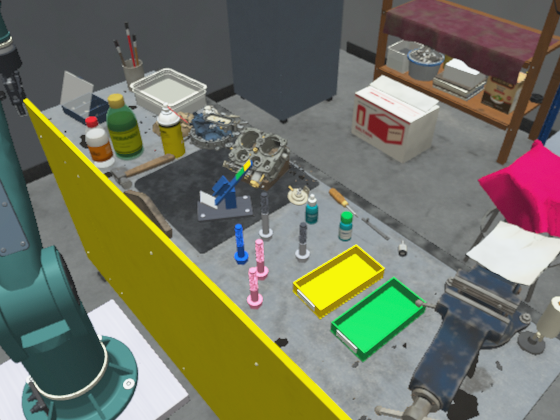

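View pics/top0.png

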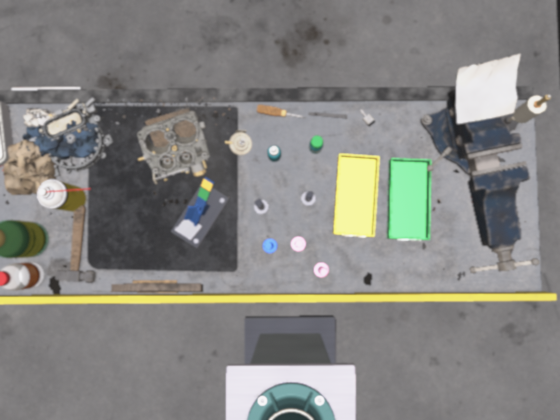

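```bash
cat > h.py <<'E'
import numpy as np,cv2
def load(n): return dict(np.load(n+".npz"))
def cloud(d):
    z=d["range_z"];v,u=np.mgrid[:z.shape[0],:z.shape[1]];K=d["mtx"]
    P=np.stack([(u-K[0,2])/K[0,0]*z,(v-K[1,2])/K[1,1]*z,z],-1);C=np.linalg.inv(d["world_to_cam"])
    W=P@C[:3,:3].T+C[:3,3]; W[z<=0]=np.nan; return W
def ray(d,u,v):
    K=d["mtx"];C=np.linalg.inv(d["world_to_cam"])
    r=C[:3,:3]@np.array([(u-K[0,2])/K[0,0],(v-K[1,2])/K[1,1],1]);return C[:3,3],r
def onplane(d,u,v,h):
    o,r=ray(d,u,v);return o+r*(h-o[2])/r[2]
def proj(d,p):
    q=d["world_to_cam"]@np.append(p,1);q=d["mtx"]@q[:3];return q[:2]/q[2]
E
python3 - <<'E'
from h import *
for n,(a,b,c,e) in dict(scene0=(185,325,150,270),top0=(165,325,160,250)).items():
    d=load(n);W=cloud(d);im=d["image"];hsv=cv2.cvtColor(im,cv2.COLOR_RGB2HSV)
    print(n)
    for nm,lo,hi in(("yel",(22,150,120),(32,255,255)),("grn",(50,150,80),(75,255,255)),("blue",(105,150,60),(125,255,255))):
        m=cv2.inRange(hsv,lo,hi);k,L,S,Cc=cv2.connectedComponentsWithStats(m)
        for i in range(1,k):
            if S[i,4]>15:
                w=W[L==i];w=w[~np.isnan(w[:,0])]
                q=np.quantile(w,[.02,.5,.98],axis=0).round(3).tolist() if len(w) else None
                r=cv2.minAreaRect(np.argwhere(L==i)[:,::-1].astype(np.float32))
                print(nm,S[i].tolist(),Cc[i].round(1),q,np.round(r[0],1),np.round(r[1],1),round(r[2],1))
d=load("scene0");c=d["image"][150:270,185:325];A=cv2.resize(c,None,fx=5,fy=5,interpolation=2)[:600]
d=load("top0");c=d["image"][170:250,165:325];B=cv2.resize(c,None,fx=5,fy=5,interpolation=2)
cv2.imwrite("pics/A.png",A[:,:,::-1]);cv2.imwrite("pics/B.png",B[:,:,::-1])
W=cloud(d)
for (u,v) in((261,206),(308,198)):
    w=W[v-14:v+15,u-14:u+15].reshape(-1,3);w=w[w[:,2]>.09];print(u,v,len(w),w.mean(0),w.max(0))
W=cloud(load("scene0"))
for (u,v) in((265,196),(302,225),(255,240)):
    w=W[v-8:v+8,u-6:u+7].reshape(-1,3);w=w[(w[:,2]>.06)];print(u,v,len(w),np.median(w,0),w.max(0))
print(W[90:300:40,40],W[300:400:50,200])
E
```

```text
scene0
yel [108, 94, 15, 12, 107] [115.1 100. ] [[0.444, 0.624, 0.18], [0.459, 0.635, 0.193], [0.483, 0.662, 0.197]] [115.5  99.6] [11.1 13.7] 59.0
yel [23, 98, 329, 322, 27045] [179.7 299.2] [[0.31, -0.36, -0.68], [0.312, 0.181, -0.139], [0.325, 1.021, 0.061]] [156.2 289.8] [458.2  92.6] 45.0
yel [160, 127, 23, 31, 456] [172.1 142.3] [[0.535, 0.509, 0.011], [0.554, 0.517, 0.058], [0.582, 0.541, 0.111]] [172. 142.] [31.2 19.5] 81.3
yel [243, 160, 7, 11, 44] [246.4 165. ] [[0.573, 0.172, 0.139], [0.582, 0.184, 0.15], [0.593, 0.196, 0.161]] [246.4 164.9] [ 4.4 11.1] 33.7
yel [293, 245, 92, 74, 3381] [338.9 279.8] [[0.469, -0.223, -0.002], [0.575, -0.164, 0.004], [0.668, -0.116, 0.034]] [338.3 279.2] [45.1 88.7] 56.6
grn [236, 167, 8, 12, 41] [239.6 172.8] [[0.557, 0.183, 0.115], [0.566, 0.195, 0.127], [0.577, 0.207, 0.137]] [239.7 172.7] [ 3.9 11.6] 40.6
grn [341, 212, 12, 12, 115] [346.2 217.2] [[0.68, -0.083, 0.063], [0.69, -0.074, 0.077], [0.708, -0.056, 0.082]] [346.5 217.5] [11. 11.] 0.0
grn [331, 277, 94, 84, 3849] [378.4 317. ] [[0.46, -0.352, -0.001], [0.564, -0.296, 0.003], [0
[... 1217 characters left out ...]
14005927] [0.55430991 0.07936004 0.15381826]
308 198 51 [ 0.56600511 -0.04636162  0.11652916] [ 0.57443608 -0.03829138  0.1247357 ]
265 196 79 [0.53928623 0.06562748 0.13813732] [0.54869757 0.07785713 0.15094656]
302 225 75 [ 0.5595516  -0.05099782  0.11165849] [ 0.57165146 -0.04137086  0.12074611]
255 240 54 [ 0.44691056 -0.02561364  0.11521864] [ 0.45583122 -0.01242452  0.12094053]
[[ 0.58342937  1.97516346 -0.37094828]
 [ 0.31308064  1.00950816 -0.02722505]
 [ 0.42606401  1.97146514 -0.81670292]
 [ 0.29972878  1.7003405  -0.86441615]
 [ 0.0436262   0.01557851  0.35175741]
 [ 0.01252588 -0.04607473  0.33412431]] [[ 0.31199317  0.04296554 -0.04139484]
 [ 0.31283698  0.10992448 -0.34536223]]
```

View pics/A.png

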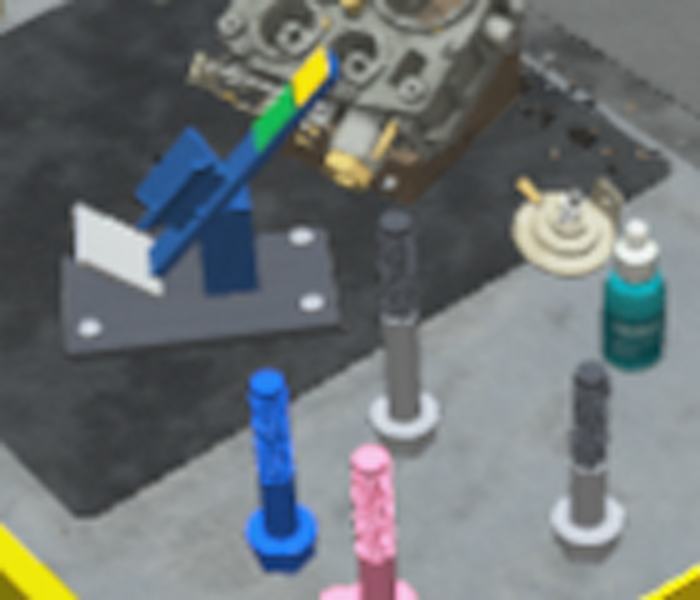

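View pics/B.png

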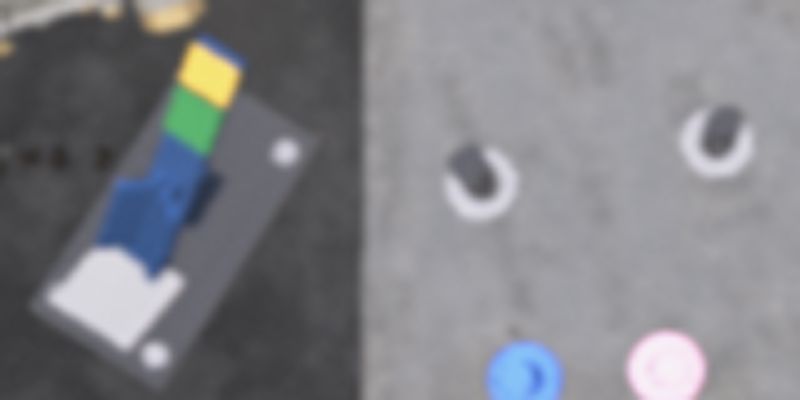

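```bash
python3 - <<'E'
from h import *
t=load("top0");s=load("scene0")
B=lambda x,y:(165+(x+.5)/5-.5,170+(y+.5)/5-.5)
A=lambda x,y:(185+(x+.5)/5-.5,150+(y+.5)/5-.5)
r=lambda p:np.round(p,4)
print("boltL",r(onplane(t,*B(481,183),.019)),r(onplane(s,*A(404,411),.019)),"tip",r(onplane(t,*B(464,158),.15)),r(onplane(s,*A(395,219),.15)))
print("boltS",r(onplane(t,*B(717,142),.019)),r(onplane(s,*A(588,518),.019)),"tip",r(onplane(t,*B(726,118),.12)),r(onplane(s,*A(592,371),.12)))
c,si=np.cos(np.radians(50)),np.sin(np.radians(50))
for sv,bp,ap in((.100,(184,143),(262,141)),(.135,(202,97),(294,90)),(.161,(221,52),(319,55))):
    z=.053+sv*si-.026*c; print(sv,r(onplane(t,*B(*bp),z)),r(onplane(s,*A(*ap),z)),"horiz",round(sv*c+.026*si,4))
b=[r(onplane(t,*B(*p),.012)) for p in((318,138),(163,388),(32,305),(187,55))]
print("base",b,"ctr",np.mean(b,0), np.degrees(np.arctan2(*(b[0]-b[1])[[1,0]])),np.degrees(np.arctan2(*(b[1]-b[2])[[1,0]])),np.linalg.norm(b[0]-b[1]),np.linalg.norm(b[1]-b[2]))
b=[r(onplane(s,*A(*p),.012)) for p in((340,322),(70,352),(62,260),(322,232))]
print("baseS",b,"ctr",np.mean(b,0),np.degrees(np.arctan2(*(b[0]-b[1])[[1,0]])))
# white plate
for n,d in(("t",t),("s",s)):
    W=cloud(d);g=d["image"].astype(int);m=(g.min(2)>165)&(g.max(2)-g.min(2)<40)
    q=(np.abs(W[...,0]-.48)<.06)&(np.abs(W[...,1]-.24)<.06)&m&(W[...,2]>.02)
    w=W[q];print(n,len(w),w.mean(0).round(4),w.min(0).round(3),w.max(0).round(3))
    if len(w)>20: print("normal",np.linalg.svd(w-w.mean(0))[2][2].round(3))
    hsv=cv2.cvtColor(d["image"],cv2.COLOR_RGB2HSV)
    q=(hsv[...,1]>120)&(W[...,2]>.11)&(np.abs(W[...,0]-.57)<.05)&(np.abs(W[...,1]-.19)<.05);w=W[q]
    print("strip",len(w),w.mean(0).round(4),np.linalg.svd(w-w.mean(0))[2].round(3).tolist())
    for nm,(y0,y1) in dict(yel=(-.25,-.1),grn=(-.37,-.23)).items():
        w=W[(hsv[...,1]>120)&(np.abs(W[...,0]-.56)<.13)&(W[...,1]>y0)&(W[...,1]<y1)&(W[...,2]>.027)&(W[...,2]<.045)]
        if len(w):print(nm,np.quantile(w,[.01,.99],axis=0).round(3).tolist())
for (u,v) in((240,143),(274,152),(317,143)):
    w=cloud(t)[v-14:v+14,u-14:u+14].reshape(-1,3);w=w[w[:,2]>.02];print(u,v,w.mean(0).round(3),w.min(0).round(3),w.max(0).round(3))
W=cloud(t)[110:190,130:215].reshape(-1,3);w=W[W[:,2]>.04];print("engine",np.nanquantile(w,[.02,.98],axis=0).round(3).tolist())
E
```

```text
boltL [0.5472 0.0699 0.019 ] [0.543 0.068 0.019] tip [0.5488 0.071  0.15  ] [0.543 0.068 0.15 ]
boltS [ 0.5669 -0.0482  0.019 ] [ 0.5624 -0.0507  0.019 ] tip [ 0.569  -0.0486  0.12  ] [ 0.563  -0.0504  0.12  ]
0.1 [0.5598 0.2035 0.1129] [0.5584 0.197  0.1129] horiz 0.0842
0.135 [0.5784 0.1911 0.1397] [0.5776 0.1915 0.1397] horiz 0.1067
0.161 [0.5965 0.1795 0.1596] [0.5903 0.1848 0.1596] horiz 0.1234
base [array([0.571 , 0.1522, 0.012 ]), array([0.4461, 0.2296, 0.012 ]), array([0.488 , 0.2955, 0.012 ]), array([0.6135, 0.2184, 0.012 ])] ctr [0.52965  0.223925 0.012   ] -31.78631947145076 -122.44868363770938 0.14693798011406034 0.07809238119048488
baseS [array([0.5655, 0.1491, 0.012 ]), array([0.4432, 0.2279, 0.012 ]), array([0.4824, 0.2927, 0.012 ]), array([0.6049, 0.2139, 0.012 ])] ctr [0.524  0.2209 0.012 ] -32.79438188369022
t 292 [0.4908 0.2467 0.0513] [0.461 0.219 0.021] [0.513 0.275 0.069]
normal [-0.52   0.386 -0.762]
strip 158 [0.574  0.1944 0.1357] [[-0.662, 0.39, -0.64], [0.563, 0.822, -0.082], [0.494, -0.415, -0.764]]
yel [[0.471, -0.25, 0.028], [0.673, -0.111, 0.041]]
grn [[0.465, -0.348, 0.027], [0.66, -0.245, 0.04]]
s 158 [0.4879 0.2446 0.047 ] [0.455 0.215 0.02 ] [0.515 0.269 0.064]
normal [ 0.48  -0.435  0.762]
strip 142 [0.5711 0.1887 0.1343] [[-0.609, 0.35, -0.712], [0.395, 0.912, 0.111], [0.688, -0.214, -0.693]]
yel [[0.466, -0.249, 0.027], [0.67, -0.112, 0.036]]
grn [[0.458, -0.353, 0.027], [0.659, -0.248, 0.037]]
240 143 [0.709 0.128 0.027] [0.681 0.104 0.02 ] [0.738 0.157 0.05 ]
274 152 [0.675 0.037 0.06 ] [0.662 0.021 0.021] [0.697 0.053 0.093]
317 143 [ 0.695 -0.066  0.069] [ 0.682 -0.084  0.021] [ 0.715 -0.051  0.088]
engine [[0.59, 0.189, 0.05], [0.768, 0.343, 0.149]]
```

```bash
cat >> h.py <<'E'
from scipy.spatial.transform import Rotation as R
Z=np.array([0,0,1.]);YAW=np.radians(-32.3)
H=np.array([np.cos(YAW),np.sin(YAW),0]);C5,S5=np.cos(np.radians(50)),np.sin(np.radians(50))
U=C5*H+S5*Z; N=-S5*H+C5*Z; STOP=np.array([.4885,.247,.053])
BL=np.array([.545,.069,0]);BS=np.array([.565,-.0494,0])
def quat(p,yaw=YAW,sg=1):
    "tool pitched p deg below level, towards yaw; y level"
    p=np.radians(p);h=np.array([np.cos(yaw),np.sin(yaw),0]);z=np.cos(p)*h-np.sin(p)*Z
    y=sg*np.cross(z,Z) if abs(z[2])<.999 else sg*np.array([np.sin(yaw),-np.cos(yaw),0])
    y/=np.linalg.norm(y);return R.from_matrix(np.stack([np.cross(y,z),y,z],1)).as_quat()
def tz(q): return R.from_quat(q).as_matrix()[:,2]
E
python3 - <<'E'
from h import *
from station import *
for n in("scene0","top0"):
    d=load(n);W=cloud(d);hsv=cv2.cvtColor(d["image"],cv2.COLOR_RGB2HSV)
    for nm,a,b in(("yel",20,34),("grn",45,80)):
        m=(hsv[...,1]>110)&(hsv[...,0]>a)&(hsv[...,0]<b)&(W[...,0]>.43)&(W[...,0]<.7)&(W[...,1]<-.09)&(W[...,1]>-.4)&(W[...,2]<.06)
        k,L,S,_=cv2.connectedComponentsWithStats(m.astype(np.uint8));i=1+S[1:,4].argmax()
        w=W[(L==i)&(W[...,2]>.015)];w=w[:,:2]
        r=cv2.minAreaRect((w*1000).astype(np.float32));print(n,nm,np.round(r[0],1),np.round(r[1],1),round(r[2],1))
for sg in(1,-1):
  for nm,pos,ps in(("pickL",BL+.105*Z,(0,15,30,40)),("pickS",BS+.103*Z,(0,15,30,40)),("place",STOP+.104*U,(40,55,70,80,90)),("placehi",STOP+.104*U+.08*N,(40,55,70,80)),("bin",np.array([.565,-.17,.03]),(90,100,80)),("bing",np.array([.56,-.3,.03]),(90,100))):
    print(sg,nm,[(p,None if (j:=solve_ik(pos,quat(p,sg=sg,yaw=YAW if nm[0]=="p" else np.radians(-3)))) is None else np.round(j,2).tolist()) for p in ps])
E
```

```text
scene0 yel [ 569.4 -167.9] [104.1 203.1] 85.3
scene0 grn [ 558.5 -300. ] [102.8 203.7] 87.6
top0 yel [ 573.2 -165.9] [100.4 198. ] 85.1
top0 grn [ 563.4 -296.5] [ 97.5 195.3] 87.5
1 pickL [(0, [-0.72, 1.2, -0.06, 2.41, 1.79, 1.73, 1.13]), (15, [-0.7, 1.03, -0.05, 2.46, 1.9, 1.45, 1.25]), (30, [-0.62, 0.84, -0.06, 2.47, 1.98, 1.15, 1.41]), (40, [-0.54, 0.73, -0.08, 2.44, 1.99, 0.93, 1.56])]
1 pickS [(0, [-0.53, 1.27, 0.09, 2.48, 2.03, 1.79, 0.99]), (15, None), (30, None), (40, [-0.29, 0.74, -0.01, 2.49, 2.33, 0.94, 1.49])]
1 place [(40, [-0.67, 0.69, -0.23, 2.26, 1.58, 1.0, 1.84]), (55, [-0.55, 0.6, -0.24, 2.21, 1.4, 0.73, 2.14]), (70, [-0.36, 0.57, -0.33, 2.13, 1.04, 0.59, 2.6]), (80, [-0.18, 0.59, -0.48, 2.06, 0.78, 0.61, 2.91]), (90, [-1.15, 0.95, 1.18, 2.04, -1.11, 1.0, -1.51])]
1 placehi [(40, [-0.73, 0.59, -0.32, 2.27, 1.41, 1.07, 1.92]), (55, [-0.6, 0.5, -0.33, 2.22, 1.22, 0.82, 2.22]), (70, [-0.41, 0.47, -0.4, 2.15, 0.9, 0.68, 2.63]), (80, [-0.24, 0.49, -0.52, 2.1, 0.67, 0.67, 2.91])]
1 bin [(90, [-0.06, 0.79, 0.4, 2.04, -0.7, 0.45, -0.74]), (100, [0.22, 0.78, -0.03, 1.92, 0.0
[... 582 characters left out ...]
65]), (55, [-1.25, 0.75, 0.75, 2.24, 0.75, 0.15, -0.42]), (70, [-0.9, 0.59, 0.41, 2.15, 0.32, 0.3, 0.13]), (80, [-0.69, 0.57, 0.23, 2.09, 0.07, 0.42, 0.44]), (90, [-0.53, 0.58, 0.12, 2.02, -0.12, 0.55, 0.68])]
-1 placehi [(40, [-1.56, 0.78, 0.86, 2.3, 1.11, 0.34, -0.97]), (55, [-1.34, 0.59, 0.67, 2.25, 0.76, 0.35, -0.48]), (70, [-1.03, 0.47, 0.41, 2.18, 0.35, 0.43, 0.03]), (80, [-0.82, 0.45, 0.26, 2.12, 0.1, 0.51, 0.33])]
-1 bin [(90, [0.29, 0.74, -0.11, 2.03, 0.2, 0.38, 1.54]), (100, [-0.21, 0.9, 0.64, 1.94, -0.7, 0.73, -0.76]), (80, [0.34, 0.72, -0.15, 2.14, 0.53, 0.13, 1.23])]
-1 bing [(90, [0.54, 0.78, -0.18, 1.92, 0.28, 0.47, 1.68]), (100, [-0.01, 0.93, 0.65, 1.84, -0.65, 0.77, -0.63])]
```

```bash
python3 - <<'E'
from h import *
from station import *
q30=quat(30)
g=BL+.105*Z; pre=g-.10*tz(q30)
for p in(np.array([.42,.17,.40]),pre): print(solve_ik(p,q30))
move_pose([.42,.17,.40],q30);gripper_to(.55,60)
move_pose(pre,q30);print(get_time(),get_tcp_pos())
d=get_image("wrist");np.savez("w1.npz",**d);cv2.imwrite("pics/w1.png",d["image"][:,:,::-1])
move_linear(g-.02*tz(q30),vel=.1);
d=get_image("scene");np.savez("s1.npz",**d);cv2.imwrite("pics/s1.png",cv2.resize(d["image"][130:290,170:370],None,fx=3.5,fy=3.5)[:,:,::-1])
print(get_time(),get_force(),get_joints())
E
```

```text
[-0.66002944  0.15395016 -0.48679304  2.33657498  1.18482852  1.29656535
  2.25278085]
NoneTraceback (most recent call last):
  File "<stdin>", line 7, in <module>
station.IKError: the arm cannot take that pose within its joint ranges
```

```bash
python3 - <<'E'
from h import *
from station import *
g=BL+.105*Z
q=quat(30)
print(get_time(),[None if (j:=solve_ik(g+h*Z,q)) is None else j.round(2).tolist() for h in(0,.04,.08,.12)])
move_pose(g+.09*Z,q);print(get_time(),get_tcp_pos())
d=get_image("wrist");np.savez("w1.npz",**d);cv2.imwrite("pics/w1.png",d["image"][:,:,::-1])
d=get_image("scene");np.savez("s1.npz",**d);cv2.imwrite("pics/s1.png",cv2.resize(d["image"][130:290,170:370],None,fx=3.5,fy=3.5)[:,:,::-1])
print(get_time(),get_force(),get_joints())
E
```

```text
2.6167 [[-0.51, 0.85, -0.2, 2.46, 1.96, 1.25, 1.47], [-0.5, 0.75, -0.22, 2.47, 1.91, 1.21, 1.56], [-0.49, 0.64, -0.24, 2.46, 1.86, 1.17, 1.67], [-0.47, 0.54, -0.26, 2.45, 1.8, 1.13, 1.79]]
3.6333 [0.54532479 0.06998166 0.19555796]
3.7333 [ 0.34030881  0.32654904 -0.00057772] [-0.48282596  0.61628615 -0.2478993   2.46055998  1.84126734  1.1611246
  1.69885728]
```

View pics/w1.png

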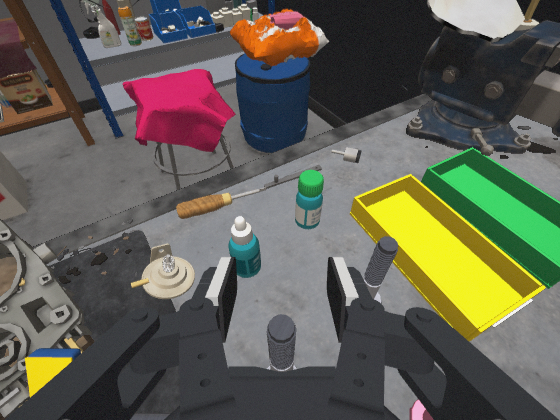

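```bash
python3 - <<'E'
from h import *
from station import *
w=load("w1");print(onplane(w,281,326,.15),onplane(w,281,323,.15))
q=quat(30);P=onplane(w,281,325,.15);print((P-BL)@H)
g=BL+.105*Z
move_linear(g,vel=.12);print(get_force())
gripper_to(0.1,70);print(get_time(),get_grip_width(),get_grip_force(),get_force())
move_linear(g+.10*Z,vel=.15)
print(get_time(),get_grip_width(),get_grip_force(),get_force(),get_tcp_pos())
d=get_image("wrist");np.savez("w2.npz",**d);cv2.imwrite("pics/w2.png",d["image"][:,:,::-1])
d=get_image("scene");np.savez("s2.npz",**d);cv2.imwrite("pics/s2.png",cv2.resize(d["image"][90:250,170:370],None,fx=3.5,fy=3.5)[:,:,::-1])
E
```

```text
[0.54491274 0.07133906 0.15      ] [0.54640081 0.07040247 0.15      ]
-0.0007400813913418741
[ 0.65347769 -0.12386739 -0.17476332]
5.0167 0.1835608274457084 68.07613849639893 [0.38914661 1.14778095 3.34071167]
5.8333 0.1880856187954785 68.1709635257721 [ 0.22605101 -0.5842922  -1.57880598] [0.54457592 0.06889885 0.20416885]
```

View pics/s2.png

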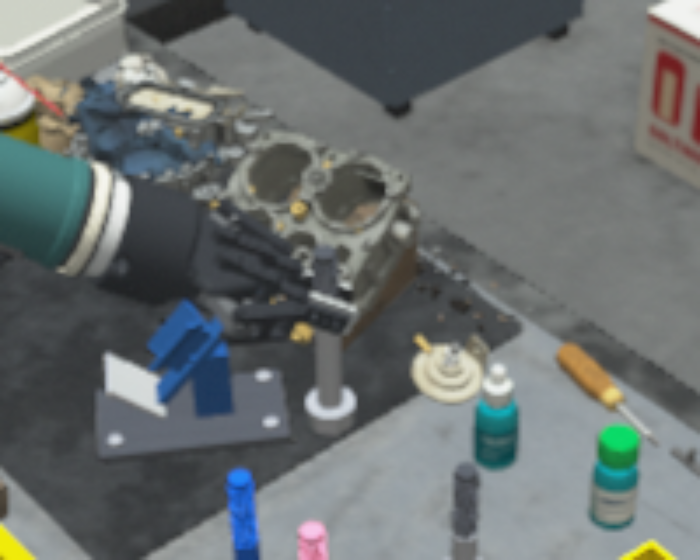

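```bash
cat >> h.py <<'E'
def seat(S,gs,pitch):
    "S: station module; bolt held at gs m from its head; lower along -N, then slide to the stop; returns offsets"
    q=quat(pitch);T=lambda s,n:STOP+(gs+s)*U+n*N
    S.move_pose(T(.006,.15),q);S.move_linear(T(.006,.022),vel=.15);S.wait(.2)
    f0=np.array(S.get_force());n=.022
    while n>-.010:
        n-=.002;S.move_linear(T(.006,n),vel=.03)
        f=np.array(S.get_force())-f0
        if f@N>5:break
    print("normal",n,f@N,f@U,f@np.cross(Z,H),S.get_time())
    n+=.001;s=.006;S.move_linear(T(s,n),vel=.03);f0=np.array(S.get_force())
    while s>-.008:
        s-=.002;S.move_linear(T(s,n),vel=.03)
        f=np.array(S.get_force())-f0
        if f@U>7:break
    print("axial",s,f@N,f@U,S.get_time());return s,n
E
python3 - <<'E'
from h import *
import station as S
q=quat(30)
S.move_linear(BL+.17*Z+.105*Z-.03*H,vel=.2)
s,n=seat(S,.105,70);print(S.get_grip_width(),S.get_tcp_pos())
d=S.get_image("scene");np.savez("s3.npz",**d);cv2.imwrite("pics/s3.png",cv2.resize(d["image"][110:240,170:330],None,fx=4.5,fy=4.5)[:,:,::-1])
E
```

```text
normal -0.002000000000000007 10.154037436189135 2.768494325367454 -0.5525422668338256 11.5417
axial 0.002 6.198848000887431 7.362260062606572 12.2917
0.18395569525356256 [0.5489221  0.21009429 0.13630637]
```

View pics/s3.png

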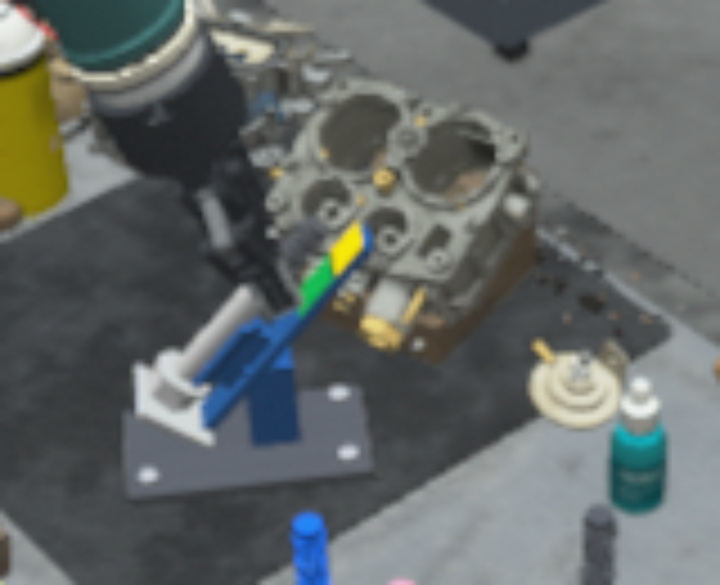

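```bash
python3 - <<'E'
from h import *
d=load("s3")
for L,o in(("axis",0*N),("left edge",.0185*np.cross(Z,H)),("right edge",-.0185*np.cross(Z,H))):
    for s in(0,.027,.078,.105): print(L,s,((proj(d,STOP+s*U+o)-[170,110])*4.5).round())
# shank points by depth
W=cloud(d);P=W-STOP;g=d["image"].astype(int)
a=P@U;y=P@np.cross(Z,H);n=P@N
for s0 in(.03,.045,.06,.07):
    m=(abs(a-s0)<.006)&(abs(y)<.03)&(abs(n)<.03)&(g.max(2)-g.min(2)<30)&(g.min(2)>90)
    print(s0,m.sum(),y[m].mean(),y[m].min(),y[m].max(),n[m].mean(),n[m].max())
E
```

```text
axis 0 [165. 394.]
axis 0.027 [190. 364.]
axis 0.078 [240. 307.]
axis 0.105 [266. 275.]
left edge 0 [163. 374.]
left edge 0.027 [188. 344.]
left edge 0.078 [237. 287.]
left edge 0.105 [264. 256.]
right edge 0 [166. 414.]
right edge 0.027 [192. 384.]
right edge 0.078 [242. 327.]
right edge 0.105 [269. 295.]
0.03 25 -0.006790176965615889 -0.018633744315568468 0.002604102703874868 0.004513164517566514 0.011130024153228908
0.045 21 -0.006085158109798952 -0.012758237049758205 0.001995946084597591 0.006083408131251888 0.010162330853039534
0.06 20 -0.005641152044552129 -0.010188130123408268 0.0049940106300868665 0.0059241192962115885 0.010491552112873824
0.07 20 -0.0054801590990470345 -0.011825511284936524 0.002142813950443796 0.005651544848500222 0.010344260252266464
```

```bash
python3 - <<'E'
from h import *
from station import *
gripper_to(.5,60);wait(.3)
p=np.array(get_tcp_pos());move_linear(p-.09*tz(quat(70)),vel=.15)
print(get_time(),get_force())
d=get_image("scene");np.savez("s4.npz",**d);a=cv2.resize(d["image"][130:220,180:280],None,fx=5,fy=5)
e=get_image("wrist");np.savez("w4.npz",**e);b=cv2.resize(e["image"][:,:],None,fx=.7,fy=.7)[:, :300]
cv2.imwrite("pics/s4.png",a[:,:,::-1])
print("tip expected at px",((proj(d,STOP+.15*U)-[180,130])*5).round(),((proj(d,STOP)-[180,130])*5).round(), [None if (j:=solve_ik(STOP+.105*U+k*N,quat(50))) is None else j.round(2).tolist() for k in(.004,.09)])
W=cloud(d);P=W-STOP;a_=P@U;y=P@np.cross(Z,H);n=P@N;g=d["image"].astype(int)
m=(abs(y)<.02)&(abs(n)<.015)&(a_>.08)&(a_<.17)&(g.max(2)-g.min(2)<35);print("s extent",np.quantile(a_[m],[.02,.98]),n[m].max(),y[m].mean(),m.sum())
E
```

```text
13.7667 [-0.34507147  0.06988768 -0.19665259]
tip expected at px [297. 147.] [133. 338.] [[-0.78, 0.61, 0.01, 2.24, 1.45, 0.68, 2.03], [-0.84, 0.5, -0.09, 2.25, 1.23, 0.8, 2.15]]
s extent [0.08255732 0.14732945] 0.011548725264757028 -0.006752522482856196 164
```

View pics/s4.png

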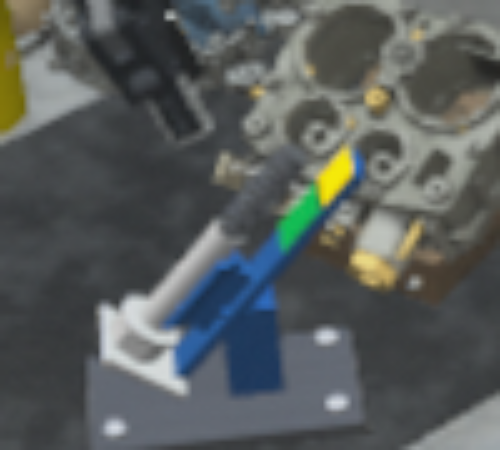

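```bash
cat >> h.py <<'E'
BINS=dict(yellow=(np.array([.571,-.167,.004]),np.radians(-4.8)),green=(np.array([.561,-.298,.004]),np.radians(-2.4)))
def regrasp(S,gs):
    q=quat(50);a=STOP+gs*U-.003*tz(q)
    S.move_pose(a+.08*N,q);S.move_linear(a,vel=.12);S.gripper_to(.1,70)
    print("regrip",S.get_grip_width(),S.get_grip_force(),S.get_time())
    S.move_linear(a+.05*N,vel=.12);S.move_linear(a+.05*N+.12*Z-.02*H,vel=.25)
def binit(S,col,gs,L):
    c,yw=BINS[col];q=quat(100,yaw=yw);d=np.array([np.cos(yw),np.sin(yw),0])
    T=lambda z:c+(gs-L/2)*d+z*Z-.003*tz(q)
    S.move_pose(T(.20),q);print("over",S.get_grip_width(),S.get_time());S.move_linear(T(.04),vel=.15);S.wait(.2);z=.026
    f0=S.get_force()[2];S.move_linear(T(z),vel=.06)
    while z>.017 and S.get_force()[2]-f0<4: z-=.0015;S.move_linear(T(z),vel=.02)
    print("down",z,S.get_force()[2]-f0,S.get_grip_width(),S.get_time())
    S.gripper_to(.42,40);S.wait(.2);S.move_linear(T(.16),vel=.2);print("force",S.get_force(),S.get_time())
E
python3 - <<'E'
from h import *
import station as S
c,yw=BINS["yellow"]
regrasp(S,.105)
for z in(.2,.02): print(S.solve_ik(c+z*Z,quat(100,yaw=yw)))
binit(S,"yellow",.105,.15)
d=S.get_image("scene");np.savez("s5.npz",**d);cv2.imwrite("pics/s5.png",cv2.resize(d["image"][190:350,220:420],None,fx=3.5,fy=3.5)[:,:,::-1])
E
```

```text
regrip 0.1829319545111139 68.19809675216675 15.7167
[ 0.05402283  0.55312928  0.20880408  1.84399139 -0.10208344  0.92991684
  1.79714161]
[ 0.24630898  0.79455352 -0.06990385  1.90439663  0.11839586  0.62099893
  1.57753949]
over 0.18972656351338407 18.5167
down 0.01699999999999999 8.065436882169326 0.18954661563273717 21.8167
force [ 1.01503682 -0.58813928  0.07988223] 23.2167
```

View pics/s5.png

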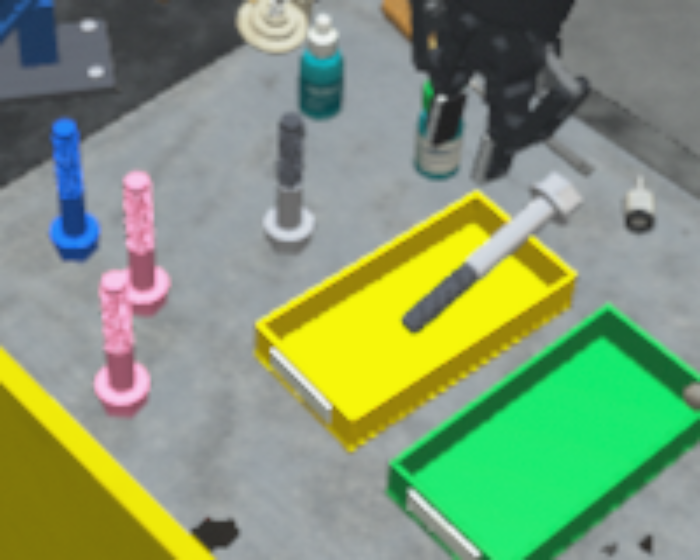

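```bash
python3 - <<'E'
s=open('h.py').read()
s=s.replace("y=sg*np.cross(z,Z) if abs(z[2])<.999 else sg*np.array([np.sin(yaw),-np.cos(yaw),0])","y=sg*np.array([np.sin(yaw),-np.cos(yaw),0])")
s=s.replace("q=quat(50);a=","q=quat(40);a=").replace("q=quat(100,yaw=yw)","q=quat(90,yaw=yw,sg=-1)").replace("c+(gs-L/2)*d","c-(gs-L/2)*d")
open('h.py','w').write(s)
E
python3 - <<'E'
from h import *
from station import *
for n in("s5",):
    d=get_image("scene");W=cloud(d);g=d["image"].astype(int);c,yw=BINS["yellow"]
    m=(g.max(2)-g.min(2)<40)&(abs(W[...,0]-.63)<.12)&(abs(W[...,1]+.17)<.045)&(W[...,2]>.01)&(W[...,2]<.09)
    w=W[m]
    dr=np.array([np.cos(yw),np.sin(yw),0]);w=w[(w@dr)>np.quantile(w@dr,.0)]
    x=w[:,0]
    for a in np.arange(.54,.72,.015):
        k=(x>a)&(x<a+.015)
        if k.sum()>2: print(round(a,3),k.sum(),w[k].mean(0).round(4),w[k,2].max().round(4))
    print("prior",proj(d,[.64,-.17,.02]))
d=get_image("top");W=cloud(d);g=d["image"].astype(int)
m=(g.max(2)-g.min(2)<40)&(abs(W[...,0]-.63)<.12)&(abs(W[...,1]+.17)<.045)&(W[...,2]>.008)&(W[...,2]<.09);w=W[m];x=w[:,0]
for a in np.arange(.54,.72,.015):
        k=(x>a)&(x<a+.015)
        if k.sum()>2: print("top",round(a,3),k.sum(),w[k].mean(0).round(4),w[k,2].max().round(4))
print(get_time(),get_joints(),get_tcp_pos())
E
```

```text
0.555 28 [ 0.5646 -0.1715  0.0186] 0.0234
0.57 37 [ 0.5778 -0.1725  0.0228] 0.0305
0.585 36 [ 0.5924 -0.1737  0.0265] 0.0332
0.6 37 [ 0.6074 -0.1747  0.0314] 0.0373
0.615 42 [ 0.6228 -0.1764  0.0361] 0.0426
0.63 44 [ 0.6379 -0.1772  0.0412] 0.0478
0.645 41 [ 0.6525 -0.1785  0.0454] 0.051
0.66 48 [ 0.668  -0.1792  0.0499] 0.0564
0.675 88 [ 0.6831 -0.1815  0.0561] 0.0675
0.69 55 [ 0.6951 -0.1842  0.06  ] 0.0685
prior [359.19164847 264.05469707]
top 0.675 8 [ 0.6873 -0.1651  0.0565] 0.0684
top 0.69 36 [ 0.6976 -0.1665  0.0615] 0.0708
top 0.705 9 [ 0.7078 -0.1662  0.0522] 0.0618
23.3667 [ 0.05518596  0.63491949  0.20624705  1.79843521 -0.12258265  0.89900296
  1.80505329] [ 0.6003474  -0.16919116  0.16532605]
```

```bash
python3 - <<'E'
from h import *
import station as S
c,yw=BINS["yellow"];d=np.array([np.cos(yw),np.sin(yw),0])
q1=quat(90,yaw=yw,sg=-1);q2=quat(107,yaw=yw,sg=-1)
G=np.array([.610,-.1702,.029])-.003*tz(q1);T=lambda z:c-.021*d+z*Z-.003*tz(q2)
print([None if (j:=S.solve_ik(*a)) is None else j.round(2).tolist() for a in((G,q1),(G+.1*Z,q2),(T(.1),q2),(T(.018),q2))])
S.move_linear(G+.06*Z,vel=.15,rot=q1);S.move_linear(G,vel=.1);print(S.get_force());S.gripper_to(.1,70)
print("grip",S.get_grip_width(),S.get_time(),S.get_force())
S.move_linear(G+.08*Z,vel=.12);S.move_linear(T(.1),vel=.12,rot=q2);S.wait(.1)
f0=S.get_force()[2];z=.027;S.move_linear(T(z),vel=.12)
while z>.017 and S.get_force()[2]-f0<4: z-=.0015;S.move_linear(T(z),vel=.02)
print("down",z,S.get_force()[2]-f0,S.get_grip_width(),S.get_time())
S.gripper_to(.42,40);S.wait(.2);S.move_linear(T(.16),vel=.2);print(S.get_force(),S.get_time())
d=S.get_image("scene");W=cloud(d);g=d["image"].astype(int)
m=(g.max(2)-g.min(2)<40)&(abs(W[...,0]-.57)<.09)&(abs(W[...,1]+.17)<.04)&(W[...,2]>.008)&(W[...,2]<.06);w=W[m];x=w[:,0]
for a in np.arange(.48,.68,.02):
    k=(x>a)&(x<a+.02)
    if k.sum()>2: print(round(a,3),k.sum(),w[k].mean(0).round(4))
E
```

```text
[[0.12, 0.77, 0.12, 1.94, -0.2, 0.44, 1.87], [0.05, 0.73, 0.21, 1.71, -0.11, 1.0, 1.79], [0.06, 0.71, 0.2, 1.86, -0.11, 0.88, 1.81], [0.07, 0.83, 0.18, 1.88, -0.14, 0.74, 1.82]]
[-0.41638913  0.33437388 -0.07793287]
grip 0.18432468216783213 25.0833 [0.56776191 0.73936577 1.97708786]
down 0.019499999999999993 4.941307400566245 0.18352659479858413 28.65
[-0.26480127  0.08443519 -0.62536082] 30.0333
0.48 13 [ 0.4967 -0.1672  0.0178]
0.5 48 [ 0.5099 -0.1669  0.0187]
0.52 45 [ 0.5304 -0.1684  0.0195]
0.54 46 [ 0.5508 -0.1699  0.0209]
0.56 52 [ 0.5698 -0.1714  0.0221]
0.58 56 [ 0.5898 -0.1736  0.0242]
0.6 51 [ 0.611  -0.1751  0.0254]
0.62 105 [ 0.6291 -0.1784  0.0298]
0.64 13 [ 0.6419 -0.1786  0.0313]
```

```bash
python3 - <<'E'
from h import *
from station import *
g=BS+.103*Z
c,yw=BINS["green"]
for yd in(-32,-20,-10,0,10,20,30):
  for p in(20,30,40):
    r=[None if (j:=solve_ik(g+k*Z,quat(p,yaw=np.radians(yd)))) is None else j.round(2).tolist() for k in(0,.04,.09)]
    if None not in r: print(yd,p,r[0],r[2])
E
```

```text
-32 40 [-0.5, 0.78, 0.28, 2.5, 2.49, 0.82, 1.27] [-0.56, 0.54, 0.35, 2.48, 2.33, 0.65, 1.55]
20 40 [0.97, 1.04, -1.07, 2.47, 2.82, 0.76, 2.78] [0.99, 0.74, -1.07, 2.45, 2.87, 0.53, 2.54]
30 20 [1.18, 1.33, -1.08, 2.45, 3.41, 0.69, 2.78] [1.15, 1.04, -1.08, 2.47, 3.51, 0.66, 2.42]
30 30 [1.11, 1.17, -1.08, 2.44, 3.18, 0.62, 2.8] [1.11, 0.89, -1.08, 2.44, 3.34, 0.51, 2.41]
30 40 [1.05, 1.04, -1.07, 2.41, 2.89, 0.52, 2.89] [1.06, 0.76, -1.07, 2.39, 3.09, 0.33, 2.51]
```

```bash
python3 - <<'E'
from h import *
from station import *
g=BS+.104*Z
for yd in(-40,-50,-60,-75,-90):
  for p in(25,30,35,40):
   for sg in(1,-1):
    r=[None if (j:=solve_ik(g+k*Z,quat(p,yaw=np.radians(yd),sg=sg))) is None else j.round(2).tolist() for k in(0,.04,.09)]
    if None not in r: print(yd,p,sg,r[0],r[2])
E
```

```text
-40 25 1 [-0.83, 1.04, 0.54, 2.5, 2.31, 0.9, 0.97] [-0.8, 0.76, 0.5, 2.51, 2.18, 0.87, 1.31]
-40 25 -1 [0.21, 1.12, -0.89, 2.45, 2.06, 1.9, -1.36] [0.31, 0.95, -1.07, 2.46, 1.94, 1.85, -1.21]
-40 30 1 [-0.77, 0.95, 0.49, 2.49, 2.33, 0.84, 1.06] [-0.76, 0.69, 0.49, 2.49, 2.17, 0.78, 1.4]
-40 30 -1 [0.34, 1.17, -1.08, 2.44, 2.06, 1.93, -1.21] [0.34, 0.88, -1.07, 2.44, 1.9, 1.7, -1.16]
-40 35 1 [-0.7, 0.87, 0.44, 2.47, 2.34, 0.77, 1.16] [-0.7, 0.62, 0.43, 2.46, 2.13, 0.69, 1.52]
-40 35 -1 [0.37, 1.1, -1.08, 2.43, 2.01, 1.78, -1.18] [0.38, 0.82, -1.07, 2.42, 1.86, 1.55, -1.1]
-40 40 1 [-0.63, 0.8, 0.39, 2.45, 2.33, 0.69, 1.26] [-0.63, 0.56, 0.38, 2.43, 2.06, 0.61, 1.66]
-40 40 -1 [0.4, 1.04, -1.08, 2.41, 1.97, 1.63, -1.13] [0.42, 0.76, -1.07, 2.39, 1.81, 1.41, -1.04]
-50 25 1 [-0.89, 1.02, 0.57, 2.41, 2.01, 0.72, 1.16] [-0.8, 0.74, 0.45, 2.41, 1.83, 0.83, 1.52]
-50 25 -1 [0.17, 1.1, -0.89, 2.36, 1.88, 1.89, -1.43] [0.27, 0.96, -1.07, 2.37, 1.78, 1.9, -1.27]
-50 30 1 [-0.85, 0.96, 0.56, 2.4, 2.04, 0.66, 1.21] [-0.75, 0.68, 0.42, 2.4, 1.81, 0.77, 1.62]
-50 30 -1 [0.3, 1.16, -1.08, 2.36, 1.
[... 2084 characters left out ...]
, 1.19, 2.01]
-90 25 -1 [-1.16, 1.52, 1.3, 2.02, -0.44, 0.68, 0.12] [-1.16, 1.33, 1.32, 2.03, -0.19, 0.7, 0.01]
-90 30 1 [-0.59, 0.89, 0.24, 2.01, 0.92, 1.02, 1.93] [-0.57, 0.73, 0.21, 2.01, 0.91, 1.14, 2.05]
-90 30 -1 [-1.12, 1.42, 1.24, 2.04, -0.41, 0.64, 0.1] [-1.13, 1.24, 1.28, 2.04, -0.16, 0.68, 0.0]
-90 35 1 [-0.56, 0.85, 0.23, 2.03, 0.91, 0.96, 1.97] [-0.53, 0.69, 0.19, 2.02, 0.88, 1.09, 2.09]
-90 35 -1 [-1.09, 1.32, 1.19, 2.05, -0.37, 0.6, 0.08] [-1.11, 1.15, 1.23, 2.04, -0.14, 0.67, -0.01]
-90 40 1 [-0.52, 0.81, 0.21, 2.04, 0.89, 0.9, 2.01] [-0.49, 0.65, 0.16, 2.02, 0.85, 1.04, 2.13]
-90 40 -1 [-1.05, 1.22, 1.13, 2.06, -0.34, 0.57, 0.07] [-1.07, 1.05, 1.18, 2.05, -0.12, 0.66, -0.02]
```

```bash
python3 - <<'E'
from h import *
from station import *
yw=np.radians(-60);q=quat(30,yaw=yw);g=BS+.104*Z
move_linear(np.array(get_tcp_pos())+.13*Z,vel=.3)
gripper_to(.55,70)
move_pose(g+.14*Z,q);move_linear(g+.075*Z,vel=.15);wait(.1)
d=get_image("wrist");W=cloud(d)
m=(W[...,2]>.112)&(W[...,2]<.13)&(np.linalg.norm(W[...,:2]-BS[:2],axis=-1)<.02)
w=W[m];print(len(w),w.mean(0),w.min(0),w.max(0),get_time(),get_tcp_pos())
cv2.imwrite("pics/w6.png",d["image"][:,:,::-1])
print(np.argwhere(m).mean(0))
E
```

```text
667 [ 0.56402831 -0.0447005   0.11909945] [ 0.55613503 -0.05390915  0.11206088] [ 0.57327472 -0.03716174  0.12260603] 33.0083 [ 0.56538927 -0.0497      0.18007999]
[341.77811094 280.017991  ]
```

```bash
python3 - <<'E'
from h import *
import station as S
g=np.array([.5648,-.0472,.104])
S.move_linear(g,vel=.12);print(S.get_force());S.gripper_to(.1,70);print(S.get_grip_width(),S.get_grip_force(),S.get_time())
S.move_linear(g+.05*Z,vel=.1);print(S.get_grip_width(),S.get_force())
S.move_linear(g+.17*Z,vel=.25)
s,n=seat(S,.104,70);print(S.get_grip_width())
d=S.get_image("scene");W=cloud(d);P=W-STOP;a=P@U;y=P@np.cross(Z,H);n=P@N;g=d["image"].astype(int)
for s0 in(.03,.045,.06,.07):
    m=(abs(a-s0)<.006)&(abs(y)<.03)&(abs(n)<.03)&(g.max(2)-g.min(2)<30)&(g.min(2)>90)
    if m.sum():print(s0,m.sum(),y[m].mean(),n[m].mean(),n[m].max())
cv2.imwrite("pics/s7.png",cv2.resize(d["image"][130:220,180:280],None,fx=5,fy=5)[:,:,::-1])
E
```

```text
[-0.49684534  0.40100376  0.81359474]
0.1885489489081741 68.10674786567688 34.1667
0.1860281358493766 [ 0.30448491  0.1648421  -1.32950369]
normal -0.002000000000000007 13.481207871039654 5.641733330942959 -1.3542528117279287 40.9333
axial 0.002 5.283775406268347 8.665698099065091 41.6833
0.18789291627579305
0.03 27 -0.006266770522379356 0.005859032271088019 0.014602999668517068
0.045 24 -0.005953102979212717 0.006249383037843732 0.010955009099253836
0.06 20 -0.006618424469828976 0.00555262962418149 0.009773397959297532
0.07 7 -0.004895117829347017 0.007608347802116787 0.010396088911007942
```

Same seating as the first bolt; release and check.

```bash
python3 - <<'E'
from h import *
from station import *
gripper_to(.5,60);wait(.3)
p=np.array(get_tcp_pos());move_linear(p-.09*tz(quat(70)),vel=.15)
d=get_image("scene");W=cloud(d);P=W-STOP;a_=P@U;y=P@np.cross(Z,H);n=P@N;g=d["image"].astype(int)
m=(abs(y)<.02)&(abs(n)<.015)&(a_>.08)&(a_<.17)&(g.max(2)-g.min(2)<35);print("s extent",np.quantile(a_[m],[.02,.98]),n[m].max(),y[m].mean(),m.sum(),get_time())
cv2.imwrite("pics/s8.png",cv2.resize(d["image"][130:330,180:430],None,fx=3,fy=3)[:,:,::-1])
b,yw=BINS["green"];print([None if (j:=solve_ik(*k)) is None else j.round(2).tolist() for k in((STOP+.102*U,quat(40)),(STOP+.102*U+.08*N,quat(40)),(b+.2*Z,quat(90,yaw=yw,sg=-1)),(b-.04*H+.02*Z,quat(90,yaw=yw,sg=-1)))])
E
```

```text
s extent [0.0810903  0.11876308] 0.011229765742810245 -0.005774092457777034 94 43.2083
[[-1.12, 0.74, 0.38, 2.28, 1.57, 0.61, 1.78], [-1.15, 0.6, 0.24, 2.29, 1.34, 0.76, 1.96], [0.19, 0.55, 0.33, 1.87, -0.25, 0.77, 2.18], [0.41, 0.75, -0.01, 2.02, 0.02, 0.37, 1.92]]
```

View pics/s8.png

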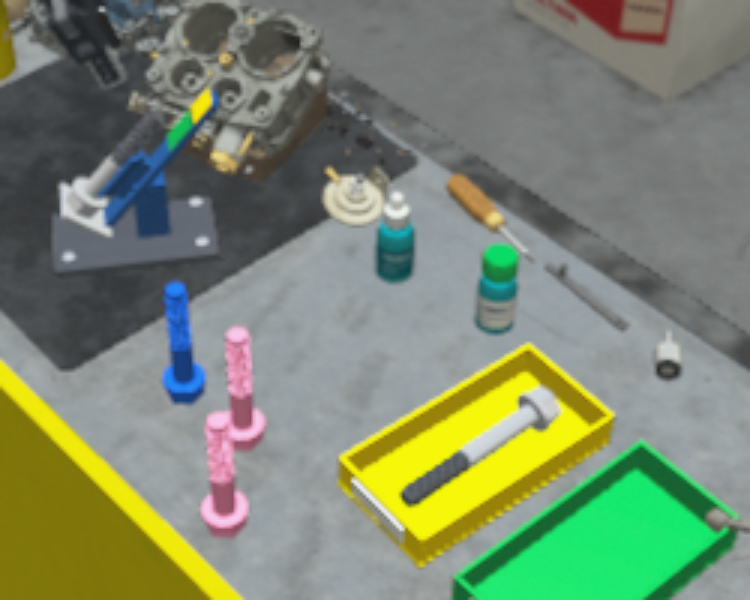

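```bash
python3 - <<'E'
from h import *
import station as S
regrasp(S,.102)
print(S.get_grip_width(),S.get_tcp_pos())
binit(S,"green",.102,.12)
for col,dy in(("green",-.298),("yellow",-.168)):
    d=S.get_image("scene");W=cloud(d);g=d["image"].astype(int)
    m=(g.max(2)-g.min(2)<45)&(abs(W[...,0]-.565)<.085)&(abs(W[...,1]-dy)<.036)&(W[...,2]>.008)&(W[...,2]<.06);w=W[m];x=w[:,0]
    print(col,x.min(),x.max())
    for a in np.arange(.48,.66,.02):
        k=(x>a)&(x<a+.02)
        if k.sum()>2: print(round(a,3),k.sum(),w[k].mean(0).round(4))
E
```

```text
regrip 0.18427992652884753 68.22356700897217 45.2833
0.1810675421109431 [0.49259278 0.24345432 0.28429921]
over 0.18608570758224052 48.4583
down 0.01699999999999999 0.8524982009761979 0.1873157861697038 51.7583
force [0.05195753 0.77749538 0.43578709] 53.1583
green 0.4966214946008331 0.6165626303076059
0.48 12 [ 0.4982 -0.2991  0.0163]
0.5 64 [ 0.5098 -0.2999  0.0185]
0.52 57 [ 0.53   -0.3003  0.0205]
0.54 58 [ 0.5504 -0.3016  0.0219]
0.56 67 [ 0.5699 -0.3031  0.0247]
0.58 110 [ 0.5938 -0.3044  0.0278]
0.6 76 [ 0.6088 -0.3057  0.0316]
yellow 0.49412809681113673 0.6273259208706674
0.48 14 [ 0.4976 -0.1656  0.0166]
0.5 45 [ 0.5101 -0.1667  0.0178]
0.52 48 [ 0.5296 -0.1686  0.0195]
0.54 47 [ 0.5504 -0.1706  0.0216]
0.56 55 [ 0.57   -0.1718  0.0226]
0.58 51 [ 0.5898 -0.1736  0.0246]
0.6 51 [ 0.6102 -0.1753  0.026 ]
0.62 17 [ 0.6237 -0.1741  0.0248]
```

Both lie flat and centred in their bins.

```bash
python3 -c "
from station import *
print(finish_job(),get_time())"
```

```text
the job is handed in; nothing more can be done
the job is handed in; nothing more can be done
```

The job is handed in at about 53 s: both bolts were gauged, and the depth readings show the 150 mm bolt flat in the yellow bin and the 120 mm bolt flat in the green. I first laid the long bolt with its head on the bin wall and had to take it again and lay it flat; no verdict was returned.

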